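# Change the bench-mounted gated shifter up from second to third

### The arm

A 6-joint arm with a two-finger parallel gripper is mounted at the origin on the work surface. World frame = base frame: x ahead of the robot, y to its left, z up, the work surface at z = 0. Lengths are in m, angles in rad, forces in N, time in s.
With the tool pointing down it reaches from about 0.3 to 0.85 m from the base axis. Payload 5.4 kg.
Tool frame: the origin (TCP) lies on the centre line of the jaws, within the pads' length; the fingertips stand 22 mm ahead of it and the grasp point (between the pads) lies 3 mm ahead of it; z points along the fingers, y is the line along which they close (so a half turn about z gives the same grasp; the last joint's range is limited). The gripper opens to 85 mm and grips with 20 to 120 N. Pads are 22 mm wide; open, the fingers measure 114 mm over their backs; the gripper's body (76 mm by 85 mm) begins 54 mm behind the grasp point. The pads swing forward as they close: fully open they stand 13 mm farther back than shut.
Start: joints at [1.086, 0.158, 1.597, -0, 1.386, -0.21], TCP at [0.156, 0.553, 0.224] pointing down, gripper open.
Joint ranges: [-2.91, 2.91], [-0.94, 2.29], [0.18, 2.7], [-1.29, 4.43], [0.17, 2.64], [-3, 3]. Speed limits (rad/s): [2.57, 2.57, 3.14, 3.14, 3.14, 3.14].

### API

Orientations are given as a 3x3 rotation matrix whose columns are the frame's x, y, z axes.
In Python, from plant import robot gives the robot as it stands.
- The arm moves only by the tool step_arm, never from a script. Its argument "moves" is one flat list of numbers, 7 for each row, row after row: the shift along the world's x, y, z in mm, then the turn, a rotation vector about the world's x, y, z in degrees, then the closure, from 0 (fully open) to 1 (shut). A call has 1 to 8 rows; each row is the pose to reach, as a shift and turn from the pose commanded when the call began; what a row does not reach only later rows make up. A row lasts 1/8 s, in which the tool goes at most 62.5 mm and 10.7 degrees, less where a joint would pass 70% of its speed; a pose out of reach is approached as far as the arm can. A call with a gripper value outside its range is refused whole. The fingers move at their own pace and stop on an object; "grip_force" is the grip in N (left out, the last holds). Time passes only in rows, so rows that repeat a pose let the fingers close. It gives the time, the measured TCP pose, the force, the opening and the grip force at its end, in the units of the state.
- robot.read_state(): the state, without advancing time (a new reading comes with each control period).
- robot.grab_frame(name): name is "scene" or "top" or "wrist"; returns a dict with "img" (480x640x3 uint8, red, green, blue), "K" (3x3 intrinsics, pixels), "pose" (4x4, takes a point from camera to world coordinates). Camera axes: x right, y up, looking along -z (the intrinsics and any distortion apply to the point x, -y, -z); pixel columns grow to the right and rows downward; lengths in m; the calibration is good to about 2 mm. A picture is of the moment at which its call begins. There is no depth.
- robot.close_job(): hands the job in; it is judged then, once.
The state is a dict: "time": time; "joint_pos": joint angles; "qd": joint speeds; "joint_efforts": joint torques, N m; "position": TCP position; "tool_rot": TCP orientation; "wrist_force": force on the tool from outside, world axes, zero at the start; "torque": the same for the moment, N m; "width": opening from 0.0 (shut) to 1.0 (fully open); "gripper_force": force on a finger pad.
Only numpy, scipy, OpenCV 4.12 (cv2) and the standard library are available. Lean on these libraries where they do the work, as an engineer would, in place of code of your own. Each camera call takes 0.05 s, during which the arm holds its last target. There are 200 camera calls.

### The job

The gear shifter bolted up on the bench for testing stands in second, the near slot on the left of its H-shaped gate (you sit in the driver's place). With the outside of your fingers, push its lever forward to neutral, across the gate to the right, and forward into third, the far right slot, until it is fully home, without catching first or fourth on the way. Do not take the knob or the lever between the fingers; leave the other things on the bench where they are, and finish clear of the shifter.

Things in the scene. Friction and masses are not known exactly. Their poses are not given: they have to be found in the camera images.
- shifter: gear shifter fixed to the bench: a 300 x 230 x 10 mm aluminium plate (long side along x) with a grey frame, 160 x 96 mm (x, y), 121 mm high, topped by a flat steel gate plate with an H-shaped cut-out. Origin: centre of the plate's underside, on the bench top. +x is the driver's forward (roughly away from the robot), +y the driver's left. The lever rocks about a point 40 mm above the origin.
- gate_center (a point): centre of the H, on top of the 6 mm gate plate, 121 mm above the bench; axes as the shifter's. Two fore-and-aft slots 13.5 mm wide, centred at y = +13.8 mm (first forward, second rear) and y = -13.8 mm (third forward, fourth rear), run from x = -29 to +29 mm; a cross slot 16 mm wide (x = -8 to +8 mm) with rounded corners joins them. The lever's 10 mm stem runs in them.
- knob (a point): centre of the black ball knob (46 mm diameter) on the lever, 195 mm from the pivot. Axes turn with the lever, z up along it. In the shifter's frame it is at about x = -53, y = +33 mm in second; 0, +33 neutral on the left; 0, -33 neutral on the right; +53, -33 in third; height 225 to 232 mm. Below it a steel collar 18 mm wide and 18 mm high, then the 10 mm stem.
- stem (a point): point on the axis of the lever's stem, 60 mm below the knob's centre; axes turn with the lever
- fore_aft (a joint): fore-and-aft angle of the lever, rad, positive forward: -0.275 home in second (fourth), 0 neutral, +0.275 home in third (first), at its stop. A spring detent holds it at these three: about 4 N at the knob starts it out of one, less keeps it moving, and some 0.2 rad on it snaps by itself, ahead of whatever pushes it, to the next. In between it stays where it is left.
- cross_gate (a joint): sideways angle of the lever, rad, positive to the driver's right: about -0.175 in the left plane (first, second), +0.175 in the right plane (third, fourth), free by 0.02 in the slots. The gate lets it cross only with the fore-and-aft angle within about 0.035 of neutral (rounded corners lead it in from 0.07). Friction, 2 to 3 N at the knob; it stays where it is left.
- wrench: loose bystander, to be left alone: steel spanner 170 mm long, lying on the shifter's plate to the right of the frame
- spare_knob: loose bystander, to be left alone: spare black gear knob, 47 mm wide, 48 mm high, standing on the end of the shifter's plate nearest the robot, behind the frame
- socket: loose bystander, to be left alone: steel socket, 26 mm wide, 38 mm high, standing to the left of the frame on the shifter's plate
- bottle: loose bystander, to be left alone: amber bottle, 62 mm wide, 210 mm high, standing on the bench to the left of the shifter's plate
- cup: loose bystander, to be left alone: red plastic cup, 90 mm wide, 115 mm high, on the bench at the left
- screwdriver: loose bystander, to be left alone: screwdriver with yellow handle, 210 mm long, lying on the bench at the right
- hammer: loose bystander, to be left alone: hammer, 300 mm long, lying on the bench at the right
- parts_tray: loose bystander, to be left alone: round steel tray, 110 mm wide, 28 mm high, with bolts in it, on the bench at the left near the robot

How it is judged:
On the way:
1. the lever is across in the right-hand plane, still in neutral (value of joint cross_gate above 0.13 rad and value of joint fore_aft between -0.12 and 0.12 rad).
At the end, for the whole second after the job is handed in: the lever rests in third: fore_aft above 0.25 rad (home is 0.275) and cross_gate above 0.13 rad, at rest; nothing else on the bench moved by more than 20 mm at any time (value of joint cross_gate above 0.13 rad and value of joint fore_aft between 0.25 and 0.3 rad and velocity of joint fore_aft between -0.05 and 0.05 rad/s); the robot touches nothing.
It fails at once if the lever caught first or fourth (more than 0.16 rad into it) ((value of joint cross_gate below 0 rad and value of joint fore_aft above 0.16 rad) or (value of joint cross_gate above 0 rad and value of joint fore_aft below -0.16 rad)).
It fails at once if the knob or the stem was taken between the fingers (grasp point within 24 mm of the knob's centre or 8 mm of the stem's axis) (distance between the grasp point and knob below 0.024 m or (x of the grasp point in the frame of stem between -0.008 and 0.008 m and y of the grasp point in the frame of stem between -0.008 and 0.008 m and z of the grasp point in the frame of stem between -0.035 and 0.04 m)).
It fails at once if a loose thing on the bench was pushed or picked up (moved more than 20 mm) (distance of any of wrench, spare_knob, socket, bottle, cup, screwdriver, hammer, parts_tray from where it was at the start of the episode above 0.02 m).
It also fails if it takes over 64 s, if anything falls off the work surface, if the arm or the gripper's body presses on something with over 40 N, if the wrist force passes 120 N, or if a joint passes its speed limit or range.

## Working session

There is one attempt and no reset: what is moved stays moved. The work goes in short steps, Python scripts to look and compute and a tool call to move; the robot and the scene stay as the last step left them, time stands still between calls to the robot, and variables do not carry over. Pictures are saved under pics/ and viewed, at most 10 in all, crops included, and the job is handed in when it is done.

Besides the shell and the picture viewer there is one more tool, called after "Call:" in YAML: its name, and indented under it one key for each argument. step_arm: Moves the arm, as the interface text tells. Its arguments: {"type":"object","properties":{"moves":{"type":"array"},"grip_force":{"type":"number"}},"required":["moves"]}

```bash
mkdir -p pics; cat > h.py <<'E'
import numpy as np, cv2
from plant import robot
def grab(n,f):
    g=robot.grab_frame(n); cv2.imwrite('pics/'+f,g['img'][:,:,::-1]); np.savez('pics/'+f+'.npz',K=g['K'],pose=g['pose']); return g
def proj(f,P):
    d=np.load('pics/'+f+'.npz'); p=np.linalg.inv(d['pose'])@np.append(P,1); q=d['K']@np.array([p[0],-p[1],-p[2]]); return q[:2]/q[2]
def ray(f,uv,z):
    d=np.load('pics/'+f+'.npz'); r=np.linalg.inv(d['K'])@np.array([*uv,1]); r=d['pose'][:3,:3]@np.array([r[0],-r[1],-r[2]]); o=d['pose'][:3,3]; return o+r*(z-o[2])/r[2]
E
python3 - <<'E'
from h import *
for n in ('scene','top'):
    g=grab(n,n+'0.png'); print(n,g['K'].tolist(),g['pose'].round(3).tolist(),[k for k in g])
print(robot.read_state())
E
```

```text
scene [[619.0886492917098, 0.0, 320.17787006752155], [0.0, 619.0886492917098, 249.45702194020157], [0.0, 0.0, 1.0]] [[-0.407, -0.653, 0.639, 1.363], [0.914, -0.295, 0.28, 0.37], [0.006, 0.698, 0.716, 1.186], [0.0, 0.0, 0.0, 1.0]] ['img', 'K', 'pose']
top [[440.57156243604203, 0.0, 315.44948607541676], [0.0, 440.57156243604203, 237.91379867514996], [0.0, 0.0, 1.0]] [[-0.012, 0.986, -0.164, 0.266], [-1.0, -0.015, -0.019, -0.038], [-0.022, 0.164, 0.986, 1.195], [0.0, 0.0, 0.0, 1.0]] ['img', 'K', 'pose']
{'time': 0.1, 'joint_pos': array([ 1.08589001e+00,  1.59005849e-01,  1.59814085e+00, -2.18813062e-05,
        1.38617845e+00, -2.10097725e-01]), 'qd': array([-0.00054338, -0.00219691, -0.004911  , -0.00098559, -0.00012869,
       -0.00132438]), 'joint_efforts': array([-2.87880966e-04, -3.96988320e+01, -3.32339072e+01, -1.73934150e-04,
        4.17827396e-03,  1.43110969e-05]), 'position': array([0.15579045, 0.55290687, 0.22278692]), 'tool_rot': array([[-9.62478118e-01,  2.71358161e-01, -7.88528938e-04],
       [ 2.71359093e-01,  9.62476941e-01, -1.54279424e-03],
       [ 3.40291113e-04, -1.69888019e-03, -9.99998499e-01]]), 'wrist_force': array([ 0.39058086,  0.22417501, -0.49954995]), 'torque': array([ 0.01805602,  0.0426993 , -0.03781098]), 'gripper_force': 0.0, 'width': 1.0011130461502598}
```

View pics/top0.png

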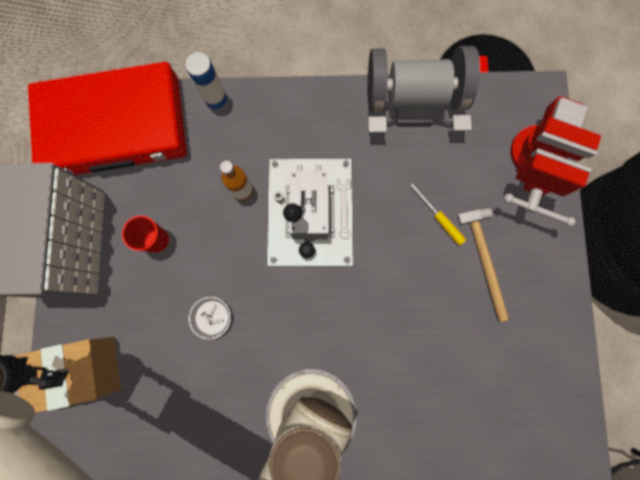

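View pics/scene0.png

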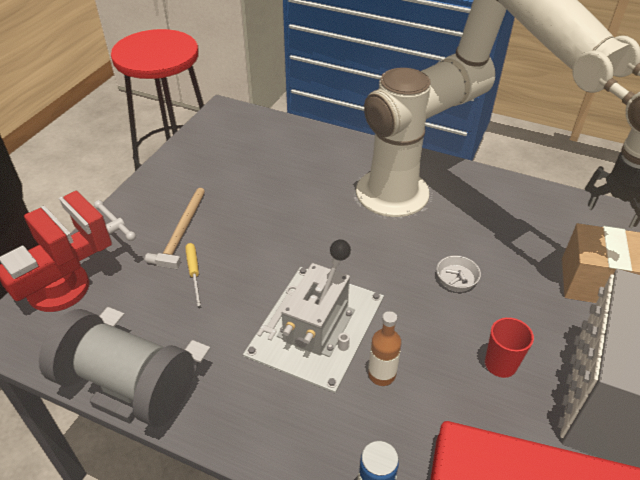

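The top view shows the plate with corners near (268,159), (351,159), (353,265) and (268,265), and the knob at (292,213). In the scene view the knob is at (340,249). I'll enlarge both for better readings.

```bash
python3 - <<'E'
from h import *
a=cv2.imread('pics/top0.png')[145:280,215:365]; b=cv2.imread('pics/scene0.png')[225:400,230:400]
a=cv2.resize(a,None,fx=4,fy=4,interpolation=cv2.INTER_CUBIC); cv2.imwrite('pics/c1.png',a)
# bright plate -> min rect
im=cv2.imread('pics/top0.png'); m=cv2.inRange(im,(170,170,170),(255,255,255)); m[:150]=0;m[275:]=0;m[:,:262]=0;m[:,360:]=0
m=cv2.morphologyEx(m,cv2.MORPH_OPEN,np.ones((3,3)))
r=cv2.minAreaRect(cv2.findNonZero(m)); bx=cv2.boxPoints(r); print(bx)
P=np.array([ray('top0.png',p,0.01) for p in bx]); print(P.round(4), P.mean(0), [np.linalg.norm(P[i]-P[i-1]) for i in range(4)])
def tri(u,v):
    A=[];o=[]
    for f,p in (('top0.png',u),('scene0.png',v)):
        a=ray(f,p,0.3);b=ray(f,p,0.1);d=(b-a)/np.linalg.norm(b-a);M=np.eye(3)-np.outer(d,d);A.append(M);o.append(M@a)
    return np.linalg.lstsq(np.vstack(A),np.hstack(o),rcond=None)[0]
print(tri((292.5,213),(340,249)))
E
```

```text
[[268. 159.]
 [352. 159.]
 [352. 265.]
 [268. 265.]]
[[ 0.6909  0.1158  0.01  ]
 [ 0.6862 -0.1205  0.01  ]
 [ 0.3878 -0.1129  0.01  ]
 [ 0.3911  0.1141  0.01  ]] [ 0.53899499 -0.00088787  0.01      ] [np.float64(0.29978617639775995), np.float64(0.23632130877968288), np.float64(0.29846364738453474), np.float64(0.22695679361210558)]
[0.48553957 0.03180752 0.22408875]
```

View pics/c1.png

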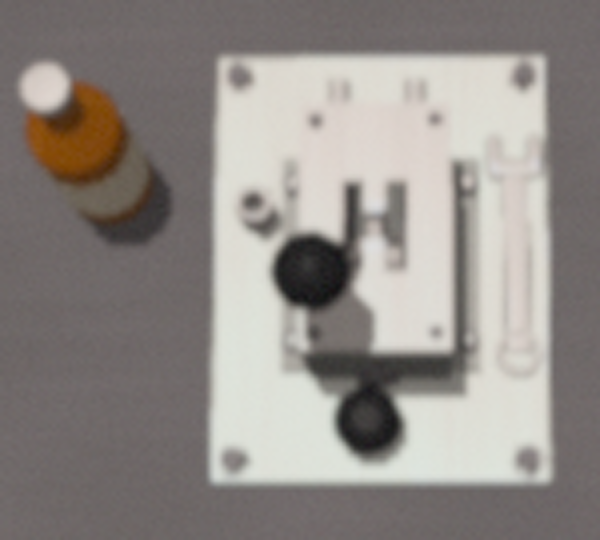

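Call:
step_arm:
  moves: [0, 0, 50, 0, 0, 0, 1, 10, -20, 100, 0, 0, 2, 1, 35, -70, 107, 0, 0, 5, 1, 60, -120, 107, 0, 0, 8, 1, 85, -170, 107, 0, 0, 11, 1, 110, -220, 107, 0, 0, 14, 1, 135, -270, 107, 0, 0, 15.7, 1, 160, -320, 107, 0, 0, 15.7, 1]

```text
time: 1.1
position: [0.3163, 0.2318, 0.3304]
tool_rot: [[-1.0, 0.0, -0.0], [0.0, 1.0, -0.0], [0.0, -0.0, -1.0]]
wrist_force: [0.7, -0.3, -0.0]
width: 0.0
gripper_force: 0.0
```

```bash
python3 - <<'E'
from h import *
c=np.array([(218,55),(546,55),(552,483),(210,483)])/4+[215,145]-.375
P=np.array([ray('top0.png',p,.01) for p in c]); print(P.round(4),P.mean(0))
g=np.array([(315,121),(435,119),(437,332),(315,332)])/4+[215,145]-.375
G=np.array([ray('top0.png',p,.121) for p in g]); print(G.round(4),G.mean(0))
for Q in (P,G): 
    d=Q[0]-Q[3]+Q[1]-Q[2]; print('yaw',np.degrees(np.arctan2(d[1],d[0])))
s=robot.read_state(); print(s['position'],s['tool_rot'],s['joint_pos'],s['width'])
E
```

```text
[[ 0.6926  0.1126  0.01  ]
 [ 0.6881 -0.1181  0.01  ]
 [ 0.3868 -0.1145  0.01  ]
 [ 0.3901  0.1164  0.01  ]] [ 0.53940413 -0.00090069  0.01      ]
[[ 0.6077  0.0366  0.121 ]
 [ 0.6076 -0.0394  0.121 ]
 [ 0.4704 -0.0386  0.121 ]
 [ 0.4717  0.0371  0.121 ]] [ 0.53936534 -0.00108482  0.121     ]
yaw -0.7006936975111673
yaw -0.27617794754197705
[0.31626694 0.23175975 0.330365  ] [[-9.99999988e-01  1.49717182e-04 -4.84339809e-05]
 [ 1.49718911e-04  9.99999988e-01 -3.56985525e-05]
 [ 4.84286356e-05 -3.57058036e-05 -9.99999998e-01]] [ 3.21643482e-01 -3.93396629e-01  1.89341909e+00 -1.86032265e-05
  1.64162743e+00 -1.24900444e+00] 0.0002797939616462406
```

Call:
step_arm:
  moves: [25, -50, 0, 0, 0, 0, 1, 50, -100, 0, 0, 0, 0, 1, 80, -150, 0, 0, 0, 0, 1, 105, -200, -10, 0, 0, 0, 1, 109, -200, -45, 0, 0, 0, 1, 109, -200, -80, 0, 0, 0, 1, 109, -200, -90, 0, 0, 0, 1, 109, -200, -90, 0, 0, 0, 1]

```text
time: 2.1
position: [0.4248, 0.0336, 0.2407]
tool_rot: [[-1.0, 0.0, -0.001], [0.0, 1.0, 0.0], [0.001, 0.0, -1.0]]
wrist_force: [-0.2, 0.0, -0.0]
width: 0.002
gripper_force: 0.0
```

```bash
python3 - <<'E'
from h import *
grab('scene','s1.png'); grab('top','t1.png')
s=robot.read_state(); print(s['position'],s['wrist_force'])
a=cv2.imread('pics/s1.png')[150:330,240:440]; a=cv2.resize(a,None,fx=3,fy=3,interpolation=cv2.INTER_CUBIC); cv2.imwrite('pics/c2.png',a)
E
```

```text
[0.42582192 0.03340839 0.24224973] [-0.2590405   0.49078864  0.87102861]
```

View pics/c2.png

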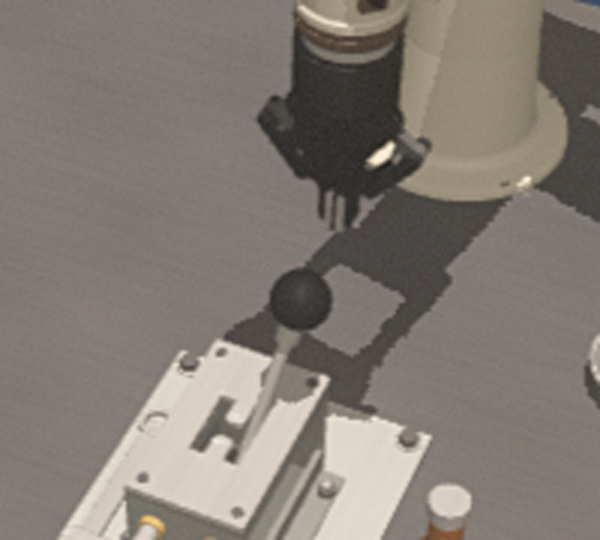

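The fingertips, near (338,228) in the crop, stand behind and level with the knob at (300,298), and the lever is still in second. I'll lower slightly and push forward.

Call:
step_arm:
  moves: [8, -1, -6, 0, 0, 0, 1, 20, -1, -6, 0, 0, 0, 1, 28, -1, -6, 0, 0, 0, 1, 35, -1, -6, 0, 0, 0, 1, 42, -1, -6, 0, 0, 0, 1, 48, -1, -6, 0, 0, 0, 1, 54, -1, -6, 0, 0, 0, 1, 60, -1, -6, 0, 0, 0, 1]

```text
time: 3.2
position: [0.4871, 0.033, 0.2397]
tool_rot: [[-1.0, 0.0, 0.006], [0.0, 1.0, 0.001], [-0.006, 0.001, -1.0]]
wrist_force: [-5.7, 4.3, 24.5]
width: -0.001
gripper_force: 12.3
```

```bash
cat >> h.py <<'E'
def blob(f,lo,hi):
    # dark knob centroid inside window (u0,v0)-(u1,v1)
    im=cv2.imread('pics/'+f); m=cv2.inRange(im,(0,0,0),(45,45,45)); w=np.zeros_like(m); w[lo[1]:hi[1],lo[0]:hi[0]]=255
    n,l,st,c=cv2.connectedComponentsWithStats(m&w); return [(st[i].tolist(),c[i].round(1).tolist()) for i in range(1,n) if st[i][4]>40]
E
python3 - <<'E'
from h import *
grab('scene','s2.png'); print(robot.read_state()['position'])
print(blob('s1.png',(300,200),(380,290)),blob('s2.png',(280,200),(380,320)))
c=(0.5394,-0.001)
for n,d in dict(sec=(-.053,.033,.225),nl=(0,.033,.232),nr=(0,-.033,.232),th=(.053,-.033,.225)).items(): print(n,proj('s2.png',[c[0]+d[0],c[1]+d[1],d[2]]).round(1))
E
```

```text
[0.48796698 0.03298537 0.23995263]
[] []
sec [339.9 249. ]
nl [330.3 263.1]
nr [301.9 253.8]
th [291.2 272.8]
```

```bash
python3 - <<'E'
from h import *
a=cv2.imread('pics/s2.png')[150:330,240:440]; a=cv2.resize(a,None,fx=4,fy=4,interpolation=cv2.INTER_CUBIC)[:600]; 
cv2.imwrite('pics/c3.png',cv2.resize(a,(750,562)))
print(proj('s2.png',[.488,.033,.218]),cv2.imread('pics/s2.png')[258:266:3,325:340:5].tolist())
s=robot.read_state();print(s)
E
```

```text
[339.94787239 251.85181183] [[[118, 125, 133], [51, 55, 59], [54, 58, 61]], [[70, 75, 80], [46, 49, 53], [53, 55, 60]], [[69, 73, 77], [107, 117, 123], [46, 50, 54]]]
{'time': 3.25, 'joint_pos': array([-0.18154365, -0.08620773,  1.81607734,  0.00208881,  1.40460802,
       -1.75234915]), 'qd': array([ 0.00276727, -0.01001593,  0.0112304 ,  0.00247453, -0.00790452,
       -0.00386769]), 'joint_efforts': array([ -1.87227823, -20.23118913, -24.76513445,  -1.04265723,
        -1.51699428,   0.03205213]), 'position': array([0.48796698, 0.03298537, 0.23995263]), 'tool_rot': array([[-9.99972786e-01,  3.26295917e-04,  7.37030741e-03],
       [ 3.31770045e-04,  9.99999670e-01,  7.41516757e-04],
       [-7.37006302e-03,  7.43941824e-04, -9.99972564e-01]]), 'wrist_force': array([-6.47074712,  3.80777061, 19.74211306]), 'torque': array([ 6.63642309e-01,  6.73899342e-01, -4.29100626e-04]), 'gripper_force': 9.86484445631504, 'width': -0.0009560375293933191}
```

View pics/c3.png

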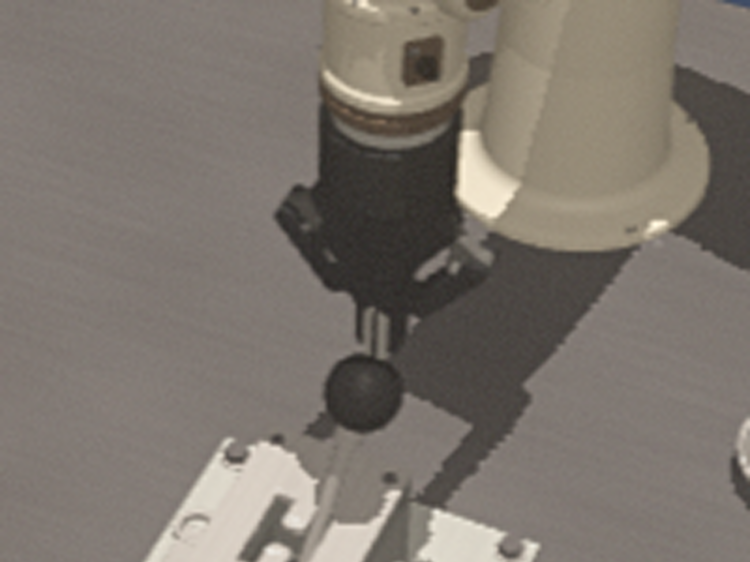

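```bash
python3 - <<'E'
from h import *
for z in (.20,.21,.22,.23,.24,.25): print(z,proj('s1.png',[.4258,.0334,z]).round(1),proj('s2.png',[.488,.033,z]).round(1))
for x in (.49,.5,.51,.52,.53): print(x,proj('s2.png',[x,.032,.229]).round(1))
g=grab('wrist','w1.png'); cv2.imwrite('pics/w1.png',g['img'][:,:,::-1])
E
```

```text
0.2 [350.5 239.4] [339.7 257.5]
0.21 [350.7 236.3] [339.8 254.4]
0.22 [350.9 233.1] [340.  251.2]
0.23 [351.1 229.8] [340.1 248. ]
0.24 [351.2 226.6] [340.2 244.7]
0.25 [351.4 223.3] [340.4 241.4]
0.49 [339.3 248.8]
0.5 [337.5 251.8]
0.51 [335.7 254.9]
0.52 [333.9 258. ]
0.53 [332.  261.1]
```

View pics/w1.png

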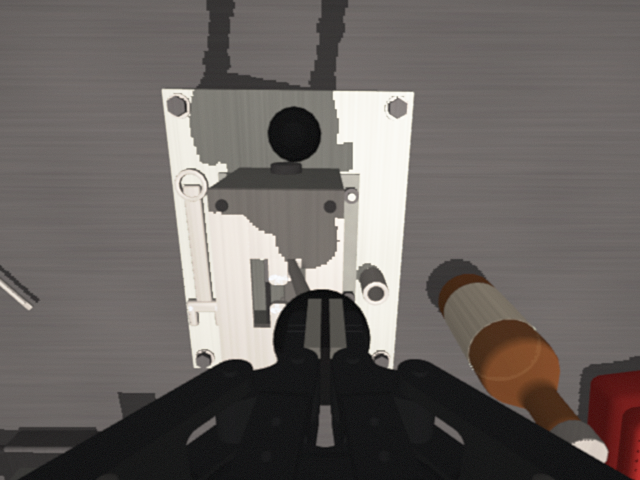

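The fingertips overlie the top of the knob, whose centre is near (320,337) in the wrist view. They stand about 22 mm higher than I assumed, and the knob has moved only part way. I'll back off, go lower and check.

Call:
step_arm:
  moves: [-5, 0, 12, 0, 0, 0, 1, -28, 0, 14, 0, 0, 0, 1, -55, 0, 10, 0, 0, 0, 1, -55, 0, -10, 0, 0, 0, 1, -55, 0, -22, 0, 0, 0, 1, -55, 0, -22, 0, 0, 0, 1, -55, 0, -22, 0, 0, 0, 1]

```text
time: 4.18
position: [0.4305, 0.0323, 0.2132]
tool_rot: [[-1.0, 0.001, 0.001], [0.001, 1.0, -0.0], [-0.001, -0.0, -1.0]]
wrist_force: [-0.5, -0.4, -0.8]
width: -0.002
gripper_force: 0.0
```

```bash
python3 - <<'E'
from h import *
grab('scene','s3.png'); grab('wrist','w3.png')
s=robot.read_state(); print(s['position'],s['wrist_force'])
P=s['position']
for z in (-.03,-.022,-.01,0,.01): print(z,proj('s3.png',P+[0,0,z]).round(1))
a=cv2.imread('pics/s3.png')[180:300,280:400]; b=cv2.resize(cv2.imread('pics/w3.png')[60:460,120:520],(400,400))
cv2.imwrite('pics/c4.png',np.hstack([cv2.resize(a,(400,400),interpolation=cv2.INTER_CUBIC),b]))
E
```

```text
[0.43058606 0.03230419 0.21337914] [ 0.27813601 -0.24355204  0.47468881]
-0.03 [349.  245.8]
-0.022 [349.1 243.3]
-0.01 [349.3 239.6]
0 [349.5 236.4]
0.01 [349.7 233.2]
```

View pics/c4.png

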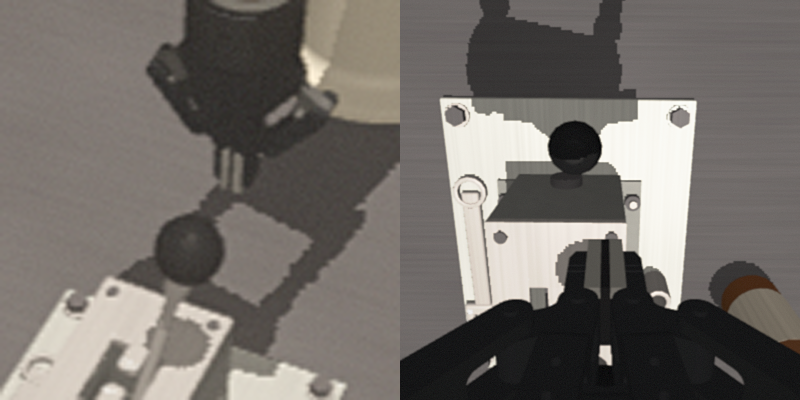

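The tip now sits at knob height, near (235,188) in the left half of the crop. The knob at (189,248) is about 40% of the way to neutral. I'll push on slowly.

Call:
step_arm:
  moves: [15, 0, 0, 0, 0, 0, 1, 30, 0, 0, 0, 0, 0, 1, 40, 0, 0, 0, 0, 0, 1, 45, 0, 0, 0, 0, 0, 1, 50, 0, 0, 0, 0, 0, 1, 55, 0, 0, 0, 0, 0, 1, 60, 0, 0, 0, 0, 0, 1, 64, 0, 0, 0, 0, 0, 1]

```text
time: 5.28
position: [0.4945, 0.0324, 0.2127]
tool_rot: [[-1.0, 0.001, 0.0], [0.001, 1.0, 0.0], [-0.0, 0.0, -1.0]]
wrist_force: [-0.1, 0.4, 0.5]
width: -0.002
gripper_force: 0.0
```

```bash
cat >> h.py <<'E'
def knob(f,guess):
    # dark round knob by Hough circle near guess
    im=cv2.imread('pics/'+f,0); u,v=map(int,guess); s=45; c=cv2.resize(im[v-s:v+s,u-s:u+s],None,fx=4,fy=4,interpolation=cv2.INTER_CUBIC)
    r=cv2.HoughCircles(cv2.GaussianBlur(c,(0,0),2),cv2.HOUGH_GRADIENT,1.5,20,param1=80,param2=20,minRadius=32,maxRadius=50)
    return [] if r is None else [((q[0]/4+u-s).round(1),(q[1]/4+v-s).round(1),(q[2]/4).round(1)) for q in r[0][:4]]
E
python3 - <<'E'
from h import *
grab('scene','s4.png');grab('top','t4.png')
s=robot.read_state(); print(s['position'],s['wrist_force'])
print(knob('s0.png',(340,249)) if 0 else knob('scene0.png',(340,249)),knob('s3.png',(337,254)),knob('s4.png',(330,262)))
E
```

```text
[0.49446733 0.03236277 0.21268486] [-0.18915015  0.51580532 -0.3619765 ]
[(np.float32(339.8), np.float32(249.6), np.float32(10.3)), (np.float32(337.9), np.float32(274.3), np.float32(11.4)), (np.float32(333.8), np.float32(279.9), np.float32(12.3))] [(np.float32(336.8), np.float32(254.6), np.float32(10.6)), (np.float32(333.8), np.float32(280.4), np.float32(9.8)), (np.float32(331.6), np.float32(286.8), np.float32(11.9)), (np.float32(318.8), np.float32(270.3), np.float32(10.1))] [(np.float32(333.2), np.float32(260.7), np.float32(10.6)), (np.float32(330.2), np.float32(287.3), np.float32(9.6)), (np.float32(325.7), np.float32(294.1), np.float32(12.3)), (np.float32(302.8), np.float32(278.7), np.float32(11.0))]
```

Call:
step_arm:
  moves: [2, 0, 0, 0, 0, 0, 1, 4, 0, 0, 0, 0, 0, 1, 6, 0, 0, 0, 0, 0, 1, 8, 0, 0, 0, 0, 0, 1, 8, 0, 0, 0, 0, 0, 1]

```text
time: 6.0
position: [0.5021, 0.0324, 0.2127]
tool_rot: [[-1.0, 0.001, 0.0], [0.001, 1.0, -0.0], [-0.0, -0.0, -1.0]]
wrist_force: [-0.0, 0.7, -0.2]
width: -0.002
gripper_force: 0.0
```

```bash
python3 - <<'E'
from h import *
grab('scene','s5.png')
s=robot.read_state(); print(s['position'],s['wrist_force'])
print(knob('s5.png',(330,262))[:2])
E
```

```text
[0.50205753 0.03241986 0.2126515 ] [-0.40613806  0.15872014  0.96117962]
[(np.float32(331.3), np.float32(263.7), np.float32(11.0)), (np.float32(327.6), np.float32(294.8), np.float32(10.6))]
```

The knob is at (331,264), matching the predicted left neutral of (330,263). Next I go round to its left side.

Call:
step_arm:
  moves: [-15, 0, 0, 0, 0, 0, 1, -40, 5, 4, 0, 0, 0, 1, -40, 40, 8, 0, 0, 0, 1, -30, 63, 8, 0, 0, 0, 1, 0, 65, 8, 0, 0, 0, 1, 25, 65, 8, 0, 0, 0, 1, 37, 65, 8, 0, 0, 0, 1, 37, 65, 8, 0, 0, 0, 1]

```text
time: 7.05
position: [0.5391, 0.0973, 0.2205]
tool_rot: [[-1.0, 0.001, -0.001], [0.001, 1.0, -0.0], [0.001, -0.0, -1.0]]
wrist_force: [0.1, 0.2, -0.3]
width: -0.001
gripper_force: 0.0
```

```bash
python3 - <<'E'
from h import *
grab('scene','s6.png');grab('top','t6.png')
s=robot.read_state(); print(s['position'],s['wrist_force'])
print(knob('s6.png',(330,262))[:2])
a=cv2.imread('pics/s6.png')[180:300,270:390]; b=cv2.imread('pics/t6.png')[150:270,250:370]
cv2.imwrite('pics/c5.png',np.hstack([cv2.resize(x,(400,400),interpolation=cv2.INTER_CUBIC) for x in (a,b)]))
E
```

```text
[0.53838759 0.09738376 0.22057421] [-0.06124766  0.92069911 -0.75607434]
[(np.float32(330.9), np.float32(263.7), np.float32(10.9)), (np.float32(298.3), np.float32(284.7), np.float32(11.9))]
```

View pics/c5.png

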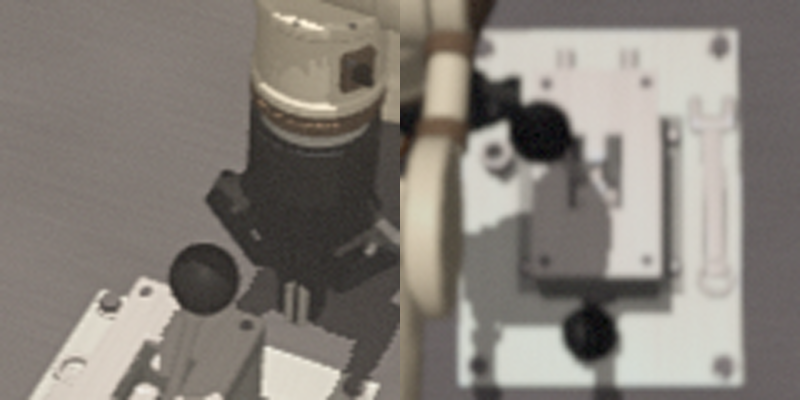

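```bash
python3 - <<'E'
from h import *
print(knob('t6.png',(292,190))[:2], ray('t6.png',(292.0,189.3),.232), [proj('t6.png',[.5394+d,.032,.232]).round(1) for d in (-.01,0,.01)])
E
```

```text
[(np.float32(291.8), np.float32(189.8), np.float32(9.2)), (np.float32(263.7), np.float32(174.4), np.float32(8.9))] [0.53863012 0.03209619 0.232     ] [array([292.1, 193.3]), array([292., 189.]), array([292. , 184.7])]
```

Neutral is confirmed at x ≈ 0.538. Now I push right across the gate.

Call:
step_arm:
  moves: [0, -15, 0, 0, 0, 0, 1, 0, -24, 0, 0, 0, 0, 1, 0, -31, 0, 0, 0, 0, 1, 0, -38, 0, 0, 0, 0, 1, 0, -45, 0, 0, 0, 0, 1, 0, -52, 0, 0, 0, 0, 1, 0, -59, 0, 0, 0, 0, 1, 0, -66, 0, 0, 0, 0, 1]

```text
time: 8.15
position: [0.539, 0.031, 0.2206]
tool_rot: [[-1.0, 0.001, -0.0], [0.001, 1.0, 0.0], [0.0, 0.0, -1.0]]
wrist_force: [0.2, 3.1, 1.6]
width: -0.0
gripper_force: 1.6
```

```bash
python3 - <<'E'
from h import *
grab('scene','s7.png')
s=robot.read_state(); print(s['position'],s['wrist_force'])
print(knob('s7.png',(313,258))[:3],proj('s7.png',[.5394,-.006,.235]))
E
```

```text
[0.53895077 0.03012427 0.22049432] [-0.02137168  1.40750801  2.19607677]
[(np.float32(315.8), np.float32(257.4), np.float32(11.0)), (np.float32(308.3), np.float32(274.7), np.float32(11.4)), (np.float32(314.7), np.float32(231.6), np.float32(10.2))] [313.84459137 256.71741486]
```

Call:
step_arm:
  moves: [0, -6, 0, 0, 0, 0, 1, 0, -12, 0, 0, 0, 0, 1, 0, -18, 0, 0, 0, 0, 1, 0, -23, 0, 0, 0, 0, 1, 0, -27, 0, 0, 0, 0, 1, 0, -30, 0, 0, 0, 0, 1, 0, -30, 0, 0, 0, 0, 1]

```text
time: 9.07
position: [0.5389, 0.001, 0.2204]
tool_rot: [[-1.0, 0.001, -0.0], [0.001, 1.0, -0.0], [0.0, -0.0, -1.0]]
wrist_force: [-0.4, 0.3, -0.0]
width: 0.001
gripper_force: 0.2
```

```bash
python3 - <<'E'
from h import *
grab('scene','s8.png')
s=robot.read_state(); print(s['position'],s['wrist_force'])
print(knob('s8.png',(302,254))[:3])
for y in (-.02,-.026,-.034,-.038): print(y,proj('s8.png',[.5394,y,.232]))
E
```

```text
[0.53893079 0.00106689 0.22042407] [ 0.41130248  0.78239203 -0.16158258]
[(np.float32(302.9), np.float32(253.8), np.float32(11.0)), (np.float32(301.4), np.float32(226.4), np.float32(11.4)), (np.float32(330.7), np.float32(287.6), np.float32(8.9))]
-0.02 [307.86147301 255.72960971]
-0.026 [305.30711353 254.89237174]
-0.034 [301.91140131 253.77936506]
-0.038 [300.21785746 253.22427514]
```

The knob is across at (303,254), against a prediction of (302,254). I'll nudge it 3 mm more, then go round behind it.

Call:
step_arm:
  moves: [0, -3, 0, 0, 0, 0, 1, 0, 10, 0, 0, 0, 0, 1, -15, 25, 0, 0, 0, 0, 1, -55, 25, 0, 0, 0, 0, 1, -85, 0, -4, 0, 0, 0, 1, -80, -35, -8, 0, 0, 0, 1, -75, -35, -8, 0, 0, 0, 1, -75, -35, -8, 0, 0, 0, 1]

```text
time: 10.12
position: [0.4644, -0.0331, 0.2129]
tool_rot: [[-1.0, 0.001, 0.0], [0.001, 1.0, 0.0], [-0.0, 0.0, -1.0]]
wrist_force: [0.4, 0.3, -0.1]
width: 0.003
gripper_force: 0.0
```

```bash
python3 - <<'E'
from h import *
grab('scene','s9.png')
s=robot.read_state(); print(s['position'],s['wrist_force'])
print(knob('s9.png',(302,254))[:3])
E
```

```text
[ 0.46429504 -0.03281261  0.21282324] [-0.31604077 -0.33321386 -0.51568782]
[(np.float32(301.8), np.float32(253.8), np.float32(10.5)), (np.float32(335.9), np.float32(281.2), np.float32(9.8)), (np.float32(300.7), np.float32(281.2), np.float32(9.0))]
```

Call:
step_arm:
  moves: [25, 0, 0, 0, 0, 0, 1, 38, 0, 0, 0, 0, 0, 1, 44, 0, 0, 0, 0, 0, 1, 50, 0, 0, 0, 0, 0, 1, 57, 0, 0, 0, 0, 0, 1, 64, 0, 0, 0, 0, 0, 1, 71, 0, 0, 0, 0, 0, 1, 78, 0, 0, 0, 0, 0, 1]

```text
time: 11.18
position: [0.5427, -0.0336, 0.2125]
tool_rot: [[-1.0, 0.001, 0.0], [0.001, 1.0, 0.0], [-0.0, 0.0, -1.0]]
wrist_force: [0.3, 0.4, -0.8]
width: 0.002
gripper_force: 0.0
```

Call:
step_arm:
  moves: [4, 0, 0, 0, 0, 0, 1, 8, 0, 0, 0, 0, 0, 1, 12, 0, 0, 0, 0, 0, 1, 15, 0, 0, 0, 0, 0, 1, 15, 0, 0, 0, 0, 0, 1]

```text
time: 11.8
position: [0.5572, -0.0336, 0.2127]
tool_rot: [[-1.0, 0.001, -0.0], [0.001, 1.0, 0.0], [0.0, 0.0, -1.0]]
wrist_force: [-0.0, -0.1, -0.0]
width: -0.0
gripper_force: 0.0
```

```bash
python3 - <<'E'
from h import *
grab('scene','s10.png');
s=robot.read_state(); print(s['position'],s['wrist_force'])
print(knob('s10.png',(291,272))[:3])
for x in (.57,.58,.587,.592): print(x,proj('s10.png',[x,-.034,.226]))
E
```

```text
[ 0.55706037 -0.03359566  0.21268691] [ 0.10958863 -0.00748754  0.55004268]
[(np.float32(291.2), np.float32(272.9), np.float32(10.6)), (np.float32(306.2), np.float32(258.7), np.float32(10.2)), (np.float32(316.7), np.float32(241.4), np.float32(9.3))]
0.57 [295.78989183 265.26990412]
0.58 [293.73498669 268.45331568]
0.587 [292.28449551 270.7003831 ]
0.592 [291.24228483 272.31495181]
```

The knob is at (291,273), matching home in third. I'll nudge gently to confirm the stop, then retreat.

Call:
step_arm:
  moves: [2, 0, 0, 0, 0, 0, 1, 3, 0, 0, 0, 0, 0, 1, 3, 0, 0, 0, 0, 0, 1]

```text
time: 12.22
position: [0.5585, -0.0336, 0.2126]
tool_rot: [[-1.0, 0.001, -0.004], [0.001, 1.0, 0.0], [0.004, 0.0, -1.0]]
wrist_force: [-7.7, -0.4, 3.7]
width: 0.003
gripper_force: 3.4
```

Call:
step_arm:
  moves: [-15, 0, 0, 0, 0, 0, 1, -50, 0, 0, 0, 0, 0, 1, -100, 0, 10, 0, 0, 0, 1, -130, 0, 50, 0, 0, 0, 1, -150, 0, 90, 0, 0, 0, 1, -160, 0, 100, 0, 0, 0, 1, -160, 0, 100, 0, 0, 0, 1]

```text
time: 13.1
position: [0.4003, -0.0337, 0.3129]
tool_rot: [[-1.0, 0.001, 0.002], [0.001, 1.0, -0.001], [-0.002, -0.001, -1.0]]
wrist_force: [1.0, 0.2, 0.5]
width: 0.003
gripper_force: 0.0
```

```bash
python3 - <<'E'
from h import *
grab('scene','s11.png');grab('top','t11.png')
s=robot.read_state(); print(s['position'],s['wrist_force'])
print(knob('s11.png',(291,272))[:2])
a=cv2.imread('pics/s11.png')[150:390,220:460]
cv2.imwrite('pics/c6.png',cv2.resize(a,(590,590),interpolation=cv2.INTER_CUBIC))
E
```

```text
[ 0.39990892 -0.03343739  0.31113792] [-0.69770339 -0.07623823 -0.07047651]
[(np.float32(291.9), np.float32(273.7), np.float32(11.4)), (np.float32(291.9), np.float32(297.3), np.float32(9.8))]
```

View pics/c6.png

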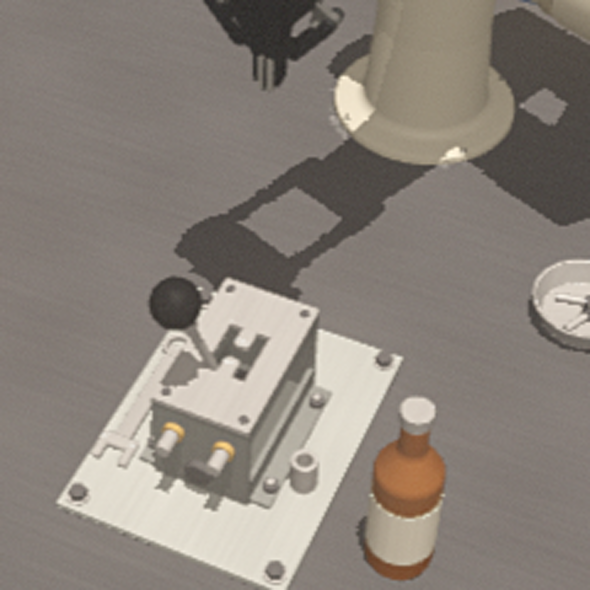

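The lever stands in the far right slot, third, with the knob at (176,303) in the crop. It met its stop at about 8 N, the gripper is clear, and the other things are where they were.

```bash
python3 -c "
from plant import robot
print(robot.close_job())"
```

```text
the job is handed in; nothing more can be done
None
```

The lever is home in third, reached through neutral, with the gripper clear and nothing else seen to have moved; the job is handed in with no verdict shown, and one caveat is that my first push rode onto the top of the knob (about 25 N up), where the grasp point by the reported pose was about 22 mm from the knob's centre (limit 24 mm), though the pictures put the fingers some 22 mm higher.

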